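# Find the hidden catch of the tool chest and open its drawer

## Task

The drawer of the red tool chest is locked by a hidden push catch under the black rubber strip on the chest's top: feel along the strip with light pressure until the gripper sinks into the recess, and press the catch fully down, never pressing hard on the strip or the catch (well under 25 N). Then pull the drawer open by its bar handle, about 10 cm, and let go, leaving the other things on the chest and the bench as they were.

Things in the scene. Friction and masses are not known exactly. Their poses are not given: they have to be found in the camera images.
- chest: Low red steel tool chest, fixed: 300 mm deep (its x), 600 mm wide (y), 130 mm tall. Origin: middle of the lower edge of its front, which faces the robot; x points into the chest, y to its left end seen from the robot, z up. A straight channel runs along its top, parallel to y: 50 mm wide (x = 25 to 75 mm), 240 mm long (y = -120 to 120 mm), floored by a black rubber strip.
- channel (a point): Middle of the channel, on the strip's surface (4 mm below the chest's top, 126 mm above the bench); axes as the chest's. Thin grey seams cross the strip every 60 mm; the fields between them look alike. One field, its centre anywhere within 85 mm of this point along y, is a soft flap 58 mm long over the hidden recess (60 mm long, as wide as the channel).
- channel_left (a point): Left end of the channel (chest y = 120 mm), on the strip's surface. How the strip feels away from the flap: springy but firm, about 1.5 N to start and then 2 N per mm, with a hard stop at 6 mm; more than 25 N from the fingers on strip, flap or catch is too much.
- channel_right (a point): Right end of the channel (chest y = -120 mm), on the strip's surface. How the flap feels: under 1 N at first, and it sinks 10 mm with less than 2 N; there it meets the catch, a 30 mm square plate in the middle of the recess. The flap springs back up when the fingers leave.
- catch (a joint): The hidden catch, m: 0 up (drawer locked), 0.010 fully pressed. It lies 10 mm under the flap and takes about 6 N, besides the flap's 2 N, to push straight down 10 mm to a hard stop, so that the fingertips end 20 mm below the strip's surface. It stays where it is pushed; past 0.006 the drawer is free.
- drawer (a joint): Drawer opening, m: 0 shut, 0.15 fully out; it slides towards the chest's -x (to the robot), with about 2 N of friction, and stays where it is left. Locked, it gives only 2 or 3 mm.
- handle (a point): Middle of the drawer's steel bar handle, on the bar's axis: a round bar of 11 mm diameter, 160 mm long along the chest's y, 45 mm in front of the drawer's front face (39 mm clear gap behind it), 95 mm above the bench, 35 mm below the chest's top; axes as the chest's
- oil_filter: white spin-on oil filter, upright, 72 mm diameter, 78 mm tall, on the bench to the robot's left, near the robot; origin at its underside; leave it alone
- bearing: steel bearing ring, 62 mm diameter, 20 mm tall, on the rear of the chest's top; origin at its underside; leave it alone
- socket: steel wrench socket, 28 mm diameter, 30 mm tall, on the rear of the chest's top; origin at its underside; leave it alone
- hammer: hammer, 280 mm long, lying on the bench to the robot's right; origin at its underside; leave it alone
- wrench: open spanner, 200 mm long, lying on the bench to the robot's right; origin at its underside; leave it alone
- parts_box: open orange plastic box 160 x 110 x 60 mm on the bench to the robot's left; origin at its underside; leave it alone
- cleaner_can: upright spray can, 64 mm diameter, 170 mm tall, on the bench to the robot's left; origin at its underside; leave it alone
- tin: grey flat tin 50 x 90 x 28 mm, on the rear of the chest's top; origin at its underside; leave it alone

How it is judged (in metres and radians):
On the way:
1. the hidden catch is pressed down at least 8 mm while the drawer is still shut (value of joint catch above 0.008 m and value of joint drawer below 0.01 m), for 0.1 s.
At the end, for the whole second after the job is handed in: The catch stays pressed (at least 7 mm) and the drawer stands open by at least 80 mm, at rest (value of joint catch above 0.007 m and value of joint drawer above 0.08 m and velocity of joint drawer between -0.01 and 0.01 m/s); the robot touches nothing.
It fails at once if the fingers press on the strip, flap or catch with more than 25 N (contact force between the fingers and carriage above 25 N).
It fails at once if the oil filter, bearing, socket, tin, hammer, wrench, parts box or spray can is moved more than 30 mm (distance of any of oil_filter, bearing, socket, hammer, wrench, parts_box, cleaner_can, tin from where it was at the start of the episode above 0.03 m).
It also fails if it takes over 72 s, if anything falls off the work surface, if the arm or the gripper's body presses on something with over 40 N, if the wrist force passes 120 N, or if a joint passes its speed limit or range.

## Robot

A 6-joint arm with a two-finger parallel gripper is mounted at the origin on the work surface. World frame = base frame: x ahead of the robot, y to its left, z up, the work surface at z = 0. Lengths are in mm, angles in rad, forces in N, time in s.
With the tool pointing down it reaches from about 375 to 925 mm from the base axis. Payload 5.7 kg.
Tool frame: the origin (TCP) lies midway between the tips of the shut fingers; the grasp point (between the pads) lies 19 mm behind it; z points along the fingers, x is the direction in which the jaws open and shut, and the axes are right-handed (so a half turn about z gives the same grasp; the last joint's range is limited). The gripper opens to 88 mm and grips with 3 to 60 N. Pads are 20 mm wide; open, the fingers measure 115 mm over their backs; the gripper's body (75 mm by 178 mm) begins 61 mm behind the grasp point.
Start: joints at [1.077, 0.359, 1.51, -0, 1.272, -0.115], TCP at [221.873, 557.435, 222.623] pointing down, gripper open.
Joint ranges: [-2.97, 2.97], [-1.01, 2.36], [0.21, 2.38], [-0.96, 4.11], [0.2, 2.71], [-2.98, 2.98]. Speed limits (rad/s): [2.39, 2.39, 3.14, 3.14, 3.14, 3.14].

## Interface

Orientations are given as a 3x3 rotation matrix whose columns are the frame's x, y, z axes.
In Python, from plant import robot gives the robot as it stands. The module is installed in compiled form; this text tells all that it offers. Calls block until the motion is done:
- robot.goto(position, orientation): joint-space move of the TCP to a pose.
- robot.line_to(position, rotation=None, feed=150): straight line of the TCP; rotation=None keeps the orientation; feed is the mean speed in mm/s.
- robot.goto_joints(angles): joint-space move.
- robot.command_gripper(opening): finger opening in mm; the grip force is fixed at half the most; returns when the fingers have stopped.
- robot.pause(seconds).
- robot.solve_ik(position, orientation): joint angles nearest the present ones, or None.
- robot.get_state(): the state.
- robot.read_camera(name): name is "side" or "top"; returns a dict with "frame" (420x560x3 uint8, red, green, blue), "range_z" (420x560 float32, mm along the optical axis (not along the pixel's ray), 0 where there is no reading), "K" (3x3 intrinsics, pixels), "k1" (the pictures are not rectified: a ray, as slopes to the right and down, at radius r is drawn at 1 + k1 r^2 times it, then the intrinsics apply), "xyz" and "attitude" of the camera in the world. Camera axes: x right, y down, z forward; pixel columns grow to the right and rows downward; lengths in mm; the calibration is good to about 2 mm. A picture is of the moment at which its call begins.
A pose or a line that the arm cannot do raises robot.IKError and nothing moves.
- robot.finish_job(): hands the job in, once; it reports no verdict.
The state is a dict: "clock": time; "joint_pos": joint angles; "joint_velocities": joint speeds; "tau": joint torques, N m; "ee_pos": TCP position; "tcp_rot": TCP orientation; "ft_force": force on the tool from outside, world axes, zero at the start; "ft_torque": the same for the moment, N m; "width": finger opening in mm.
Only numpy, scipy, OpenCV 4.12 (cv2) and the standard library are available. Lean on these libraries where they do the work, as an engineer would, in place of code of your own. Each camera call takes 0.05 s, during which the arm holds its last target.

## Working session

There is one attempt and no reset: what is moved stays moved. The work goes in short steps, each a Python script; the robot and the scene stay as the last script left them, time stands still between calls to the robot, and variables do not carry over. Pictures are saved under pics/ and viewed, and the job is handed in when it is done.

```bash
mkdir -p pics; python3 - <<'E'
from plant import robot
import cv2,pickle
d={}
for n in("top","side"):
    c=robot.read_camera(n);d[n]=c
    cv2.imwrite(f"pics/{n}0.png",c["frame"][:,:,::-1])
    print(n,c["K"].tolist(),c["k1"],c["xyz"],c["attitude"])
pickle.dump(d,open("cams.pkl","wb"))
s=robot.get_state();print(s["clock"],s["ft_force"],s["tcp_rot"],s["width"])
E
```

```text
top [[439.56645588868986, 0.0, 279.3692156408234], [0.0, 439.56645588868986, 210.52774145961374], [0.0, 0.0, 1.0]] -0.0144870763578846 [ 315.69985742  -28.47635276 1495.40788143] [[-0.02555002 -0.98923895  0.14406073]
 [-0.99955834  0.02309266 -0.01870449]
 [ 0.01517647 -0.144475   -0.98939206]]
side [[503.660188135411, 0.0, 286.6942790887675], [0.0, 503.660188135411, 209.60957724733157], [0.0, 0.0, 1.0]] -0.09921658940861289 [ 417.33997058 1563.22261215 1132.5633926 ] [[-0.99669068 -0.05900258  0.0559141 ]
 [-0.07885886  0.53494014 -0.84120172]
 [ 0.01972238 -0.84282723 -0.53782272]]
0.1 [-0.23858365  0.66271192 -0.14357482] [[ 3.69800392e-01  9.29110926e-01 -7.46450017e-04]
 [ 9.29109884e-01 -3.69801104e-01 -1.40212968e-03]
 [-1.57877205e-03 -1.75025982e-04 -9.99998738e-01]] 87.7145127354553
```

View pics/top0.png

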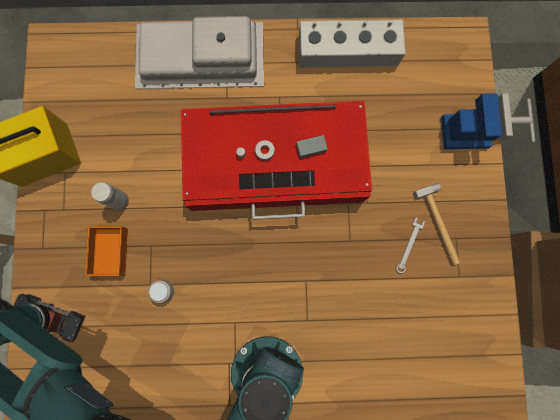

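View pics/side0.png

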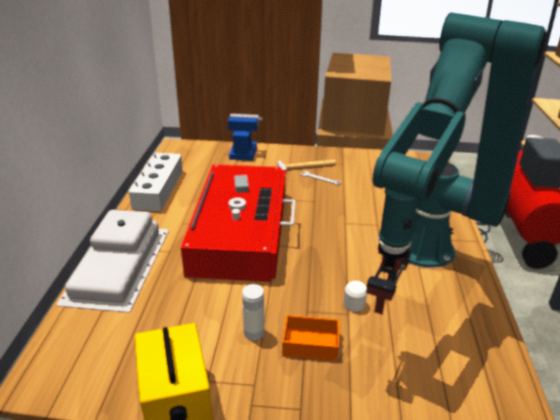

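The top view shows the chest at columns 181–370 and rows 102–208, with the strip around (277,180) and the handle around (278,215). Next I'll measure these.

```bash
cat > h.py <<'E'
import numpy as np,cv2
def ray(c,uv,z):
    uv=np.atleast_2d(np.float64(uv))
    p=(uv-c["K"][:2,2])/c["K"][0,0]
    q=p.copy()
    for _ in range(10): q=p/(1+c["k1"]*(q**2).sum(1,keepdims=True))
    d=np.c_[q,np.ones(len(q))]@np.array(c["attitude"]).T
    o=np.array(c["xyz"]); return o+d*((z-o[2])/d[:,2])[:,None]
E
python3 - <<'E'
from h import *
import pickle
d=pickle.load(open("cams.pkl","rb"))
for n in d:
    c=d[n];f=c["frame"];hsv=cv2.cvtColor(f,cv2.COLOR_RGB2HSV)
    red=(((hsv[...,0]<6)|(hsv[...,0]>174))&(hsv[...,1]>180)&(hsv[...,2]>60)).astype(np.uint8)
    k,l,st,ce=cv2.connectedComponentsWithStats(red)
    # chest: biggest red component nearest expected location
    ok=[i for i in range(1,k) if st[i,4]>3000 and st[i,0]<400]
    i=ok[0];print(n,st[i])
    hull=cv2.convexHull(cv2.findContours((l==i).astype(np.uint8),0,2)[0][0])
    m=cv2.fillConvexPoly(np.zeros_like(red),hull,1)
    dark=((f.max(2)<70)&(m>0)).astype(np.uint8)
    dark=cv2.morphologyEx(dark,cv2.MORPH_CLOSE,np.ones((3,3)))
    k2,l2,s2,c2=cv2.connectedComponentsWithStats(dark)
    for j in range(1,k2):
        if s2[j,4]>60:
            r=cv2.minAreaRect(cv2.findContours((l2==j).astype(np.uint8),0,1)[0][0])
            w=ray(c,cv2.boxPoints(r),126)
            print(s2[j],c2[j].round(1),"ctr",ray(c,r[0],126).round(1),w[:,:2].round(0).tolist())
    b=cv2.approxPolyDP(hull,5,True)[:,0]
    print("hull",b.tolist(),ray(c,b,130)[:,:2].round(0).tolist())
    x0,y0,x1,y1=(170,95,380,225) if n=="top" else (180,155,310,285)
    cv2.imwrite(f"pics/{n}crop.png",cv2.resize(f[y0:y1,x0:x1,::-1],None,fx=3.8,fy=3.8,interpolation=cv2.INTER_CUBIC))
    rz=c["range_z"]
    if n=="top": print(rz[195:220:2,280])
E
```

```text
top [  181   101   191   110 15748]
[210 107 125   8 191] [270.8 109.8] ctr [[847.  -38.8 126. ]] [[845.0, 163.0], [857.0, -242.0], [850.0, -242.0], [837.0, 163.0]]
[ 239  171   76   18 1098] [276.3 179.4] ctr [[615.2 -47.6 126. ]] [[636.0, 72.0], [643.0, -166.0], [594.0, -167.0], [588.0, 70.0]]
[186 197 182  14 861] [276.5 203.7] ctr [[536.9 -46.2 126. ]] [[537.0, 239.0], [553.0, -334.0], [536.0, -334.0], [521.0, 238.0]]
hull [[363, 101], [371, 185], [365, 199], [193, 210], [185, 205], [181, 109]] [[870.0, -337.0], [590.0, -348.0], [545.0, -326.0], [522.0, 216.0], [539.0, 241.0], [855.0, 256.0]]
[1504.1875 1401.0311 1394.6187 1399.7184 1438.17   1477.8517 1517.1467
 1516.4568 1511.1024 1503.7261 1403.483  1407.5481 1508.3334]
side [ 181  165  105  116 8798]
[256 189  15  30 292] [263.  204.1] ctr [[613.8 -41.7 126. ]] [[629.0, 57.0], [638.0, -158.0], [597.0, -150.0], [592.0, 64.0]]
hull [[213, 165], [285, 171], [275, 274], [269, 280], [185, 275], [181, 246]] [[864.0, -325.0], [552.0, -305.0], [528.0, 367.0], [544.0, 397.0], [803.0, 402.0], [853.0, 257.0]]
```

```bash
ls pics
```

```text
side0.png
sidecrop.png
top0.png
topcrop.png
```

```bash
python3 - <<'E'
from h import *
import pickle
c=pickle.load(open("cams.pkl","rb"))["top"];f=c["frame"]
s=f.max(2).astype(int)-f.min(2)
m=((s<45)&(f.max(2)>110)).astype(np.uint8); m[:200]=0;m[225:]=0;m[:,:245]=0;m[:,312:]=0
k,l,st,ce=cv2.connectedComponentsWithStats(m);print(st)
ys,xs=np.nonzero(m)
for u in range(250,310,6):
    r=ys[xs==u]; print(u,r,ray(c,(u,r.mean()),95)[0].round(1) if len(r) else '')
cv2.imwrite("pics/handle.png",cv2.resize(f[165:225,235:320,::-1],None,fx=9,fy=9,interpolation=cv2.INTER_NEAREST))
E
```

```text
[[     0      0    560    420 234971]
 [   252    203     53     16    229]]
250 [] 
256 [216 217 218] [500.4  20.6  95. ]
262 [216 217 218] [499.9   1.4  95. ]
268 [215 216 217] [502.7 -18.   95. ]
274 [215 216 217] [502.2 -37.2  95. ]
280 [215 216 217] [501.8 -56.5  95. ]
286 [214 215 216 217] [503.  -75.9  95. ]
292 [214 215 216] [504.1 -95.2  95. ]
298 [214 215 216] [ 503.7 -114.5   95. ]
304 [204 205 206 207 208 209 210 211 212 213 214 215] [ 521.1 -134.4   95. ]
```

View pics/handle.png

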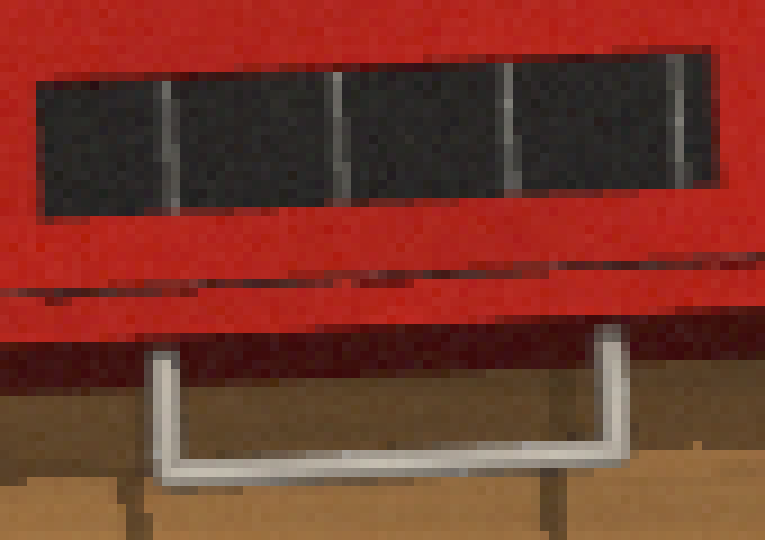

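```bash
cat >> h.py <<'E'
t=np.deg2rad(1.6); EX=np.array([np.cos(t),np.sin(t),0]); EY=np.array([-np.sin(t),np.cos(t),0])
CH=np.array([615.2,-47.6,126.])
R=np.c_[EX,-EY,[0,0,-1.]]
E
python3 - <<'E'
from h import *
import pickle
from plant import robot
c=pickle.load(open("cams.pkl","rb"))["top"]
w=ray(c,[(v,180-0.07*(v-276)) for v in (239.2,254.1,272.8,291.8,310.3,314.8)],126)
print(((w-CH)@EY).round(1))
robot.line_to([222,557,320],feed=250)
robot.command_gripper(0)
robot.goto(CH-16*EY+[0,0,60],R)
robot.line_to(CH-16*EY+[0,0,10],feed=100)
robot.pause(.2)
s=robot.get_state();print(s["clock"],s["ft_force"],s["ee_pos"],s["width"],s["joint_pos"])
E
```

```text
[ 118.6   71.2   11.7  -48.9 -108.1 -122.5]
5.475 [-0.35915455 -0.49803078  0.28307226] [616.25349926 -63.72782272 136.81490593] 0.8850801980592448 [-2.14482879e-01  4.69719749e-01  1.56173645e+00 -8.37749422e-06
  1.10864975e+00 -2.42422789e-01]
```

```bash
cat >> h.py <<'E'
def probe(robot,y,zs,fmax):
    robot.pause(.1); f0=robot.get_state()["ft_force"][2]
    for z in zs:
        robot.line_to(CH+y*EY+[0,0,z],feed=20)
        robot.pause(.05)
        s=robot.get_state(); f=s["ft_force"][2]-f0
        print(z,round(s["ee_pos"][2]-126,2),round(f,2),round(s["clock"],2))
        if f>fmax: break
    return z,f
E
python3 - <<'E'
from h import *
from plant import robot
for y in (-18.6,41.5,-78.5):
    robot.line_to(CH+y*EY+[0,0,8],feed=80)
    print("y",y)
    z,f=probe(robot,y,[4,2,1,0,-1,-2,-3,-4,-5],4)
    if f<3: break
    robot.line_to(CH+y*EY+[0,0,8],feed=60)
E
```

```text
y -18.6
4 3.86 0.25 6.22
2 1.95 0.24 6.53
1 0.96 -0.35 6.83
0 0.09 0.68 7.12
-1 -0.97 1.33 7.42
-2 -2.01 0.18 7.72
-3 -3.02 0.67 8.03
-4 -4.02 0.97 8.32
-5 -5.02 0.59 8.62
```

The flap is under the middle field: the gripper is 5 mm down at about 1 N. I'll press on.

```bash
python3 - <<'E'
from h import *
from plant import robot
f0=0.2
y=-18.6
for z in list(range(-7,-19,-2))+[-18,-19,-19.5,-20,-20.5]:
    robot.line_to(CH+y*EY+[0,0,z],feed=20); robot.pause(.05)
    s=robot.get_state();print(z,(s["ee_pos"]-CH-y*EY).round(2),np.round(s["ft_force"],2),round(s["clock"],2))
    if s["ft_force"][2]>13: break
E
```

```text
-7 [-0.02 -0.   -7.07] [ 0.27 -0.15  1.04] 8.93
-9 [-0.02 -0.03 -9.05] [0.13 0.06 0.94] 9.22
-11 [  0.1    0.   -10.86] [-0.62  0.21  2.09] 9.53
-13 [ 1.300e-01  1.000e-02 -1.278e+01] [-0.46  0.89  4.97] 9.82
-15 [ 1.200e-01 -1.000e-02 -1.477e+01] [-0.43 -0.17  5.33] 10.12
-17 [  0.11  -0.   -16.78] [-1.07  0.3   5.25] 10.43
-18 [ 1.20e-01  1.00e-02 -1.77e+01] [-0.86  0.26  5.43] 10.72
-19 [ 1.800e-01  1.000e-02 -1.859e+01] [-0.91  0.2   6.49] 11.03
-19.5 [  0.12  -0.   -19.05] [-0.47  0.55  7.06] 11.32
-20 [  0.16  -0.03 -19.52] [-1.31  0.1   7.36] 11.62
-20.5 [  0.19  -0.03 -19.69] [-1.7  -0.2   8.64] 11.93
```

```bash
python3 - <<'E'
from h import *
from plant import robot
y=-18.6
for z in np.arange(-20.75,-24,-.25):
    robot.line_to(CH+y*EY+[0,0,z],feed=20); robot.pause(.1)
    s=robot.get_state();print(z,(s["ee_pos"]-CH-y*EY).round(2)[2],np.round(s["ft_force"],2)[2],round(s["clock"],2))
    if s["ft_force"][2]>13: break
robot.pause(.3)
robot.line_to(CH+y*EY+[0,0,60],feed=100)
robot.line_to(CH-150*EX+[0,0,60],feed=150)
robot.command_gripper(36)
c=robot.read_camera("top"); cv2.imwrite("pics/t2.png",cv2.resize(c["frame"][80:260,150:400,::-1],None,fx=3,fy=3))
s=robot.get_state();print(s["clock"],s["width"])
E
```

```text
-20.75 -19.73 11.72 12.28
-21.0 -19.76 12.57 12.62
-21.25 -19.75 14.42 12.97
16.1667 35.87403997853627
```

The catch hit its hard stop at -19.75 mm with 14 N. Now the handle.

```bash
python3 - <<'E'
from h import *
from plant import robot
H=np.array([502.2,-52,76])
robot.line_to(H+[0,0,110],feed=150)
robot.line_to(H+[0,0,30],feed=100)
f0=np.array(robot.get_state()["ft_force"])
robot.line_to(H+[0,0,10],feed=40);print((robot.get_state()["ft_force"]-f0).round(1))
robot.line_to(H,feed=40)
s=robot.get_state();print(s["clock"],(s["ft_force"]-f0).round(1),s["ee_pos"])
c=robot.read_camera("side"); cv2.imwrite("pics/s2.png",cv2.resize(c["frame"][130:290,170:370,::-1],None,fx=4,fy=4)[:600])
robot.command_gripper(0)
s=robot.get_state();print(s["clock"],s["width"],(s["ft_force"]-f0).round(1))
E
```

```text
[-0.5 -0.1  1. ]
18.5667 [-0.9  0.7  0.8] [501.91236758 -51.95456381  75.66707676]
19.15 10.413791918081415 [-1.   0.   2.8]
```

View pics/s2.png

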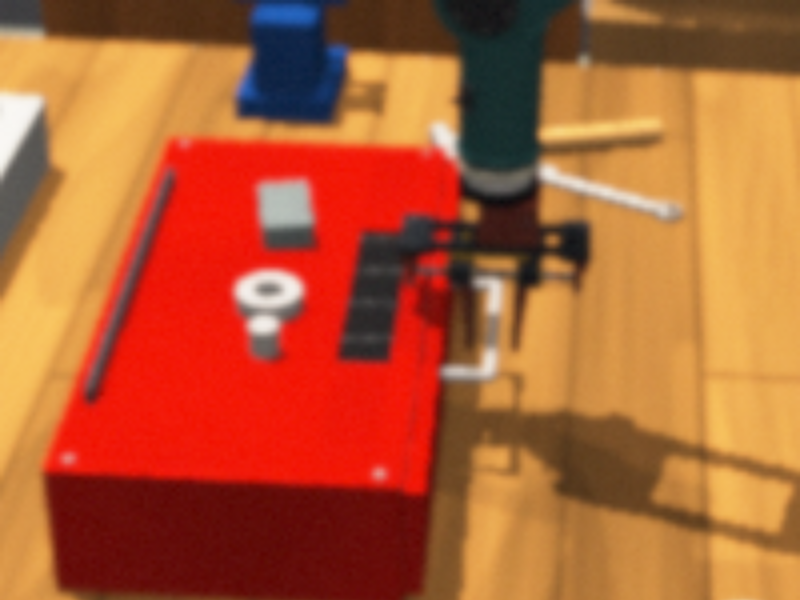

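The side picture shows the fingers straddling the bar at about (490,320). The gripper closed to 10.4 mm, which matches the 11 mm bar. Now I'll pull.

```bash
python3 - <<'E'
from h import *
from plant import robot
H=np.array([501.9,-52,75.7])
for d in (5,20,103):
    robot.line_to(H-d*EX,feed=40)
    s=robot.get_state();print(s["clock"],s["ee_pos"].round(1) if hasattr(s["ee_pos"],'round') else s["ee_pos"],np.round(s["ft_force"],1),s["width"])
robot.pause(.3)
robot.command_gripper(36)
robot.line_to(H-103*EX+[0,0,130],feed=80)
q=list(robot.get_state()["joint_pos"]);print(q)
q[0]+=0.9
robot.goto_joints(q)
s=robot.get_state();print(s["clock"],s["ee_pos"],np.round(s["ft_force"],1))
c=robot.read_camera("top"); cv2.imwrite("pics/t3.png",c["frame"][...,::-1])
c=robot.read_camera("side"); cv2.imwrite("pics/s3.png",c["frame"][...,::-1])
E
```

```text
19.4333 [497.2 -52.2  76.1] [0.4 1.2 3.9] 10.601548766924449
19.9583 [480.9 -52.6  76. ] [-0.8  1.4  9.2] 10.152203721954322
22.1833 [398.7 -54.9  76. ] [1.4 2.2 7.1] 9.702608306942018
[np.float64(-0.3086706461783886), np.float64(0.08890730963536808), np.float64(1.92876470241258), np.float64(-1.0358301659472793e-05), np.float64(1.1248907926547438), np.float64(-0.3365351129364784)]
26.175 [291.17639152 277.76645008 205.23449846] [-0.9  0.9 -0.4]
```

View pics/t3.png

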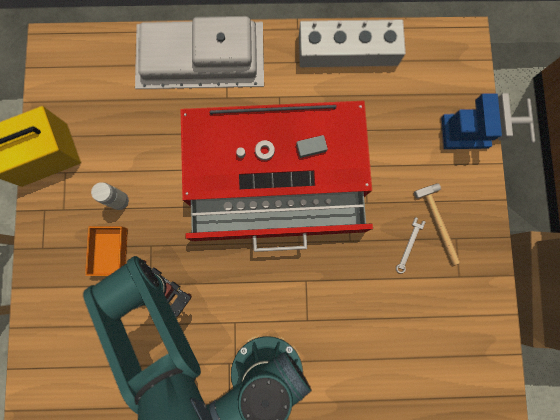

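View pics/s3.png

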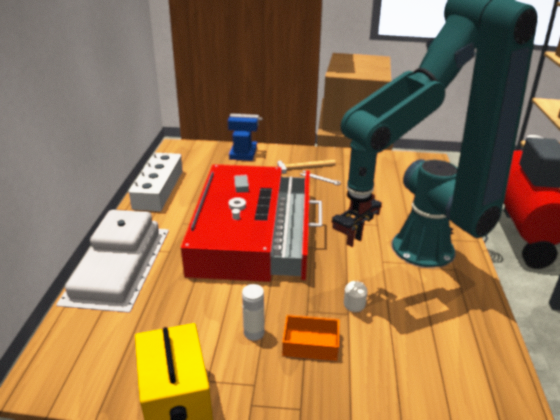

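The top view shows the drawer open, with the bar at row ~247 (it was at 216) and everything else where it started. I'll measure the opening, then hand in.

```bash
python3 - <<'E'
from h import *
from plant import robot
c=robot.read_camera("top");f=c["frame"]
s=f.max(2).astype(int)-f.min(2)
m=(s<45)&(f.max(2)>110); r=np.nonzero(m[236:258,270:276])[0]+236
print(np.unique(r),ray(c,(273,r.mean()),95),robot.get_state()["clock"])
robot.finish_job()
E
```

```text
[247 248 249 250] [[397.89595096 -31.58006863  95.        ]] 26.325
the job is handed in; nothing more can be done
```

I pressed the hidden catch fully down, pulled the drawer open about 10 cm, let go and handed the job in at 26.3 s. No verdict was reported.

- **Finding the catch:** The seams left three full fields as candidates. I felt the middle one first (centre about 19 mm to the right of where I measured the channel's middle), and it sank 5 mm with about 1 N, so it was the flap.
- **Pressing it:** The fingertips met the catch about 10 mm down and reached the hard stop at 19.75 mm. The highest vertical wrist force I read was 14.4 N, below the 25 N limit. I could not read the catch joint itself, but the drawer slid freely afterwards.
- **Opening the drawer:** I gripped the bar (fingers stopped at 10.4 mm on the 11 mm bar) and pulled about 103 mm. In the last top picture the bar's x position had gone from about 502 to 398 mm, so the drawer is about 104 mm open.
- **Last checks:** The arm stands clear of everything, and its wrist force is about zero. By eye, the other things are where they were in the first pictures.
- **One disagreement:** The bar stood about 18 mm further out than I expected from the chest's front. I took the drawer's face to protrude and went by the measured position.

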